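# Tin of fuses into the hidden hall drawer

### The arm

A 7-joint arm with a two-finger parallel gripper is mounted at the origin on the work surface. World frame = base frame: x ahead of the robot, y to its left, z up, the work surface at z = 0. Lengths are in m, angles in rad, forces in N, time in s.
With the tool pointing down it reaches from about 0.425 to 0.95 m from the base axis. Payload 16.7 kg.
Tool frame: the origin (TCP) lies midway between the tips of the shut fingers; the grasp point (between the pads) lies 19 mm behind it; z points along the fingers, y is the line along which they close (so a half turn about z gives the same grasp; the last joint's range is limited). The gripper opens to 94 mm and grips with 3 to 60 N. Pads are 16 mm wide; open, the fingers measure 119 mm over their backs; the gripper's body (75 mm by 177 mm) begins 78 mm behind the grasp point.
Start: joints at [1.133, 0.426, 0.074, 1.606, -0.034, 1.111, -0.067], TCP at [0.192, -0.647, 0.205] pointing down, gripper open.
Joint ranges: [-2.85, 2.85], [-0.5, 2.14], [-1.23, 1.37], [0.21, 2.46], [-1.02, 4.16], [0.16, 2.05], [-2.73, 2.73]. Speed limits (rad/s): [1.89, 1.89, 2.39, 2.39, 3.01, 3.01, 3.01].

### API

Orientations are given as a unit quaternion [x, y, z, w].
In Python, from workcell import state, snapshot, camera_params, hand_in gives the robot as it stands.
- The arm moves only by the tool advance, called by a JSON object that holds its "method" and its "body", one argument or row to a line. Schema: {"type":"object","properties":{"deltas":{"type":"array","items":{"type":"array","prefixItems":[{"type":"array","items":{"type":"number"},"minItems":3,"maxItems":3},{"type":"array","items":{"type":"number"},"minItems":3,"maxItems":3}],"minItems":2,"maxItems":2},"minItems":1,"maxItems":5},"finger_gap":{"type":"number"},"force":{"type":"number"},"only":{"type":"string"},"quiet":{"type":"boolean"},"lines":{"type":"string"}},"required":["deltas"],"additionalProperties":false}. deltas is a list of rows, 1 to 5 of them, each written [[dx, dy, dz], [rx, ry, rz]]: dx, dy, dz in shares of the most that a row can go, 1 being 50 mm, then a rotation vector rx, ry, rz in normalised numbers (1 is 120 degrees); each row shifts and turns the commanded pose from where the row before left it, along the tool's axes as they then stand; what a row does not reach is not made up. A row lasts 1/10 s, in which the tool goes at most 0.05 m and 0.15 rad, less where a joint would pass 70% of its speed; a pose out of reach is approached as far as the arm can. finger_gap is the finger opening in m, set as the call begins (left out keeps the last). The fingers move at their own pace and stop on an object; force is the grip in N (left out, the last holds). Time passes only in rows, so rows that do not move let the fingers close. The tool returns the time, the measured TCP pose, the force, the opening and the grip force at its end. only (a regular expression) keeps the lines of the reply that match it, lines (a string "A,B") keeps lines A to B, and quiet returns only ok. No shift or turn number may pass 1 either way. Input that does not fit is refused with a message, and nothing moves.
- state(): the state, without advancing time (a new reading comes with each control period).
- snapshot(name): name is "scene" or "side" or "wrist"; returns the picture (480x640x3 uint8, red, green, blue); there is no depth.
- camera_params(name): a dict with "camera_matrix" (3x3 intrinsics, pixels), "pose" (4x4, takes a point from camera to world coordinates). Camera axes: x right, y down, z forward; pixel columns grow to the right and rows downward; lengths in m; the calibration is good to about 2 mm. A picture is of the moment at which its call begins: read the wrist's pose just before it. camera_params takes no time and is no camera call; for the wrist camera it gives the pose at the moment of the call.
- hand_in(): hands the job in; it is judged then, once.
The state is a dict: "t": time; "qpos": joint angles; "qvel": joint speeds; "tau": joint torques, N m; "tcp_pos": TCP position; "tcp_rot": TCP orientation; "force": force on the tool from outside, world axes, zero at the start; "wrist_torque": the same for the moment, N m; "opening": finger opening in m; "grip_force": force on a finger pad.
Only numpy, scipy, OpenCV 4.12 (cv2) and the standard library are available. Lean on these libraries where they do the work, as an engineer would, in place of code of your own. Each camera call takes 0.05 s, during which the arm holds its last target. There are 200 camera calls.

### The job

Put the fuse tin away in the hall console's hidden drawer: press the steel button on the console so that the drawer springs out, lower the tin in without dropping it, so that it lies flat with its red lid up (it is standing on its side, so tip it over first), and push the drawer shut until it latches. Leave everything else where it stands.

Things in the scene. Friction and masses are not known exactly. Their poses are not given: they have to be found in the camera images.
- tin: Metal tin, 56 (x) x 84 (y) x 30 mm (z), 0.14 kg, origin at its centre, +z out through the red lid (the top 10 mm). At the start it stands on a long narrow side, 56 mm tall, on the left or right of the surface, lid facing the robot within 35 degrees. Pushed on the lid near the top it tips over its far lower edge and drops flat on its bottom, lid up, centre about 43 mm farther on.
- console: Low oak-coloured hall console with stainless lipping and no handle, fixed, 220 (x) x 280 (y) x 84 mm high. Origin at the centre of its underside, z up; it looks along its own -x, towards the robot. Its blank front is the face of the hidden drawer, which when shut lies at local x = -110 mm, 6 mm proud of the console's body (front edge at -104 mm).
- drawer (a joint): How far the drawer is out along the console's -x (m): 0 shut and latched, 0.145 fully out. Once released a spring drives it out by itself in about 1 s (4 N shut, 1 N out) and keeps it out. To shut it, push the face in until it stops at -0.002, 2 mm past its shut place: the catch snaps in over the last 15 mm (about 8 N in all) and holds it at 0.
- drawer_bay (a point): Point on the drawer's floor, 17 mm above the surface, in the middle of the part clear of the console when fully out; moves with the drawer; axes as the console's. Then the clear opening reaches 69 mm either way along x (drawer face in front, console front behind) and 103 mm either way along y. Drawer sides stand 38 mm above the floor, its face 53 mm.
- drawer_face (a point): Centre of the outer surface of the drawer's face (256 mm wide, 58 mm high, from 12 to 70 mm above the work surface); moves with the drawer.
- button_top (a point): Centre of the top of the round steel push button (24 mm across), 9 mm above the console's top, near its front left corner (22 mm behind its front edge, 118 mm to +y of the middle). Pressed straight down it gives 6 mm (2 N at first, 5 N fully down); the drawer is let go after 3 to 4 mm. It springs back.
- torch: Yellow and black plastic torch lying flat, 153 x 46 x 42 mm, along its x. Not to be disturbed.
- pump_bottle: Empty grey plastic pump bottle, 68 mm across, 194 mm tall, origin under its base. Not to be disturbed.
- lint_brush: Wooden lint brush, 215 x 60 x 21 mm, along its x. Not to be disturbed.
- glass_jar: Small glass jar with a steel twist cap, 58 mm across, 68 mm tall, standing on the console towards the back. Not to be disturbed.
- key_dish: Small blue ceramic dish, 110 mm across, 28 mm high, near the robot. Not to be disturbed.
- polish_tin: Round flat black and brass polish tin, 77 mm across, 22 mm high, near the robot. Not to be disturbed.
There are look-alikes about, which are no part of the job. What is shaped like the tin but blue is not meant.

How it is judged:
On the way, in this order (a step that is already met when the one before it is completed fails the run):
1. the hidden drawer has been released and stands out (value of joint drawer above 0.12 m), for 0.2 s.
2. the tin lies flat in the open drawer, red lid up, let go (value of joint drawer above 0.06 m and angle between tin's own z axis and vertical below 0.12 rad and z of tin in the frame of drawer_bay between 0.01 and 0.02 m and x of tin in the frame of drawer_bay between -0.0695 and 0.1135 m and y of tin in the frame of drawer_bay between -0.103 and 0.103 m and contact force between tin and the fingers below 0.2 N), for 0.2 s.
At the end, for the whole second after the job is handed in: The drawer is latched shut (within 4 mm of its shut place) and stays so, and the tin lies at rest flat on the drawer's floor, inside it, red lid up (within 7 degrees) (value of joint drawer below 0.004 m and angle between tin's own z axis and vertical below 0.12 rad and z of tin in the frame of drawer_bay between 0.01 and 0.02 m and x of tin in the frame of drawer_bay between -0.0695 and 0.1135 m and y of tin in the frame of drawer_bay between -0.103 and 0.103 m and linear speed of tin below 0.02 m/s); the robot touches nothing.
It fails at once if the tin is dropped into the drawer (falls into it faster than 0.6 m/s, a drop of about 20 mm) (linear speed of tin above 0.6 m/s and z of tin in the frame of drawer_bay below 0.06 m and x of tin in the frame of drawer_bay between -0.0695 and 0.1135 m and y of tin in the frame of drawer_bay between -0.103 and 0.103 m).
It fails at once if one of the other things is moved by more than 25 mm or knocked over (distance of any of torch, pump_bottle, lint_brush, glass_jar, key_dish, polish_tin from where it was at the start of the episode above 0.025 m or angle between any of pump_bottle, glass_jar's own z axis and vertical above 0.5 rad).
It also fails if it takes over 70 s, if anything falls off the work surface, if the arm or the gripper's body presses on something with over 40 N, if the wrist force passes 120 N, or if a joint passes its speed limit or range.

## Working session

There is one attempt and no reset: what is moved stays moved. The work goes in short steps, Python scripts to look and compute and a tool call to move; the robot and the scene stay as the last step left them, time stands still between calls to the robot, and variables do not carry over. Pictures are saved under pics/ and viewed, at most 10 in all, crops included, and the job is handed in when it is done.

```bash
mkdir -p pics; cat > h.py <<'E'
import numpy as np, cv2
from workcell import state, snapshot, camera_params
from scipy.spatial.transform import Rotation as R
def ray(p,uv):
    K=p["camera_matrix"];T=np.array(p["pose"]);d=T[:3,:3]@np.linalg.inv(K)@np.array([uv[0],uv[1],1.]);return T[:3,3],d
def onz(p,uv,z):
    o,d=ray(p,uv);return o+d*(z-o[2])/d[2]
def proj(p,X):
    T=np.array(p["pose"]);c=T[:3,:3].T@(np.array(X)-T[:3,3]);u=np.array(p["camera_matrix"])@c;return u[:2]/u[2]
def totool(dw):
    return R.from_quat(state()["tcp_rot"]).inv().apply(dw)
E
python3 - <<'E'
from h import *
for n in("scene","side"):
    im=snapshot(n);cv2.imwrite(f"pics/{n}0.png",im[...,::-1]);p=camera_params(n);print(n,np.round(p["pose"],3).tolist(),np.round(p["camera_matrix"],1).tolist())
s=state();print(s["t"],s["tcp_pos"],s["tcp_rot"],R.from_quat(s["tcp_rot"]).as_matrix().round(3))
E
```

```text
scene [[0.34, 0.583, -0.738, 1.479], [0.94, -0.193, 0.281, -0.44], [0.021, -0.789, -0.614, 0.888], [0.0, 0.0, 0.0, 1.0]] [[538.7, 0.0, 310.8], [0.0, 538.7, 223.5], [0.0, 0.0, 1.0]]
side [[-0.927, -0.287, 0.24, 0.168], [-0.374, 0.713, -0.593, 0.824], [-0.001, -0.639, -0.769, 1.246], [0.0, 0.0, 0.0, 1.0]] [[543.1, 0.0, 322.4], [0.0, 543.1, 244.9], [0.0, 0.0, 1.0]]
0.1 [ 0.19212174 -0.64668103  0.20485468] [ 9.89592184e-01  1.43899250e-01 -1.22202029e-04 -5.47433971e-04] [[ 0.959  0.285 -0.   ]
 [ 0.285 -0.959  0.001]
 [-0.    -0.001 -1.   ]]
```

View pics/scene0.png

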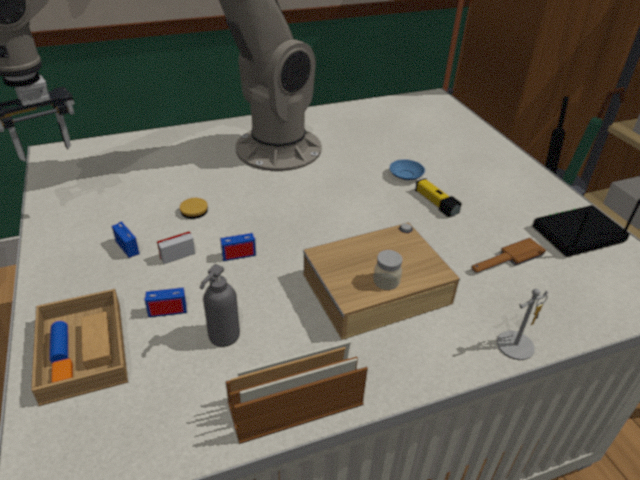

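View pics/side0.png

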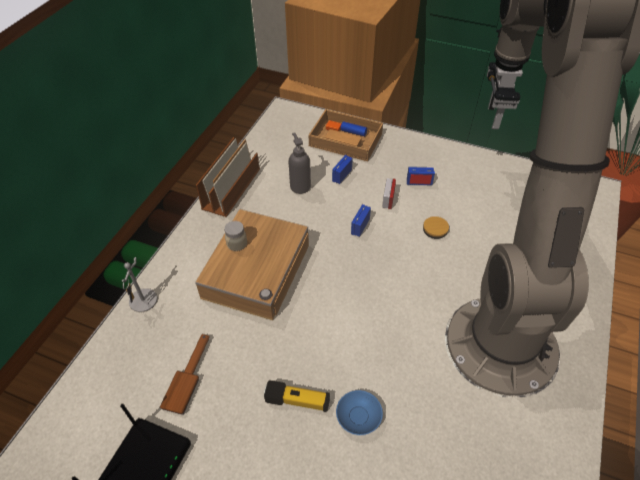

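The scene view shows the tin (grey, red lid strip) at about (177,247), with blue look-alikes at (126,240), (238,247) and (166,302). The console top spans (305,262)–(455,280), with the button at (406,228). In the side view the tin is at (390,193) and the button at (265,294). I'll enlarge the crops to pick corners.

```bash
python3 - <<'E'
from h import *
a=cv2.imread("pics/scene0.png");b=cv2.imread("pics/side0.png")
f=lambda i,x,y,w,h,s:cv2.resize(i[y:y+h,x:x+w],None,fx=s,fy=s,interpolation=cv2.INTER_CUBIC)
A=f(a,150,225,50,40,8);B=f(b,370,170,50,40,8)
C=f(a,295,215,170,120,2.35)[:280,:400];D=f(b,190,205,130,115,2.4)[:280,:400]
o=np.zeros((600,800,3),np.uint8)
o[:320,:400]=A;o[:320,400:]=B;o[320:320+C.shape[0],:C.shape[1]]=C;o[320:320+D.shape[0],400:400+D.shape[1]]=D
cv2.imwrite("pics/crop.png",o)
E
```

```text
(no output)
```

View pics/crop.png

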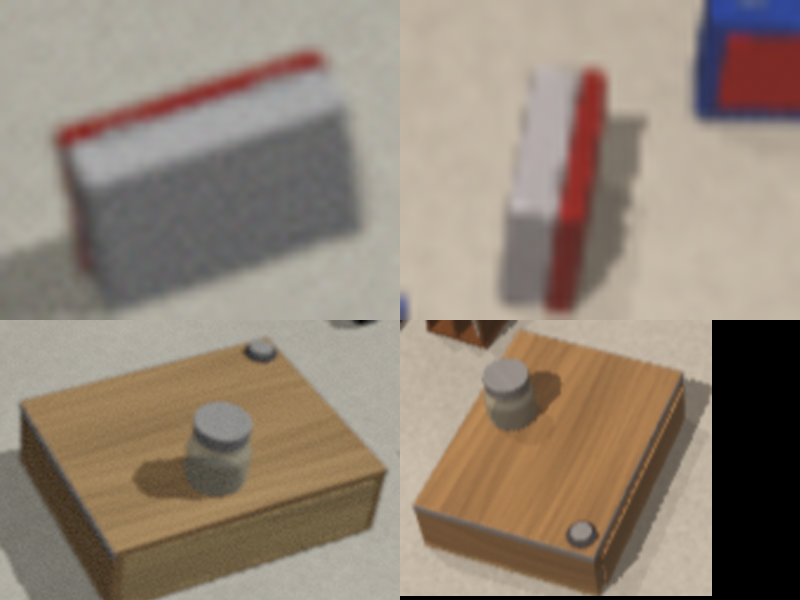

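```bash
python3 - <<'E'
from h import *
S,D=camera_params("scene"),camera_params("side")
a=lambda x,y:(150+x/8,225+y/8);b=lambda x,y:(370+(x-400)/8,170+y/8)
c=lambda x,y:(295+x/2.35,215+(y-320)/2.35);d=lambda x,y:(190+(x-400)/2.4,205+(y-320)/2.4)
pr=lambda n,P:print(n,np.round(P,4).tolist())
for n,P in(("tin scene lid R,L? back",[onz(S,a(*q),.056)[:2] for q in((60,135),(322,55),(345,105),(85,185))]),
 ("tin side",[onz(D,b(*q),.056)[:2] for q in((605,72),(578,215),(510,208),(535,68))]),
 ("con scene",[onz(S,c(*q),.084)[:2] for q in((22,402),(268,338),(384,470),(115,553))]),
 ("con side",[onz(D,d(*q),.084)[:2] for q in((683,375),(597,558),(416,508),(518,332))]),
 ("btn",[onz(S,c(261,348),.093)[:2],onz(D,d(581,533),.093)[:2]])):
    pr(n,P);P=np.array(P)
    if len(P)==4: pr(" mean",P.mean(0));e=P-np.roll(P,-1,0);pr(" edge",np.hypot(*e.T));pr(" ang",np.degrees(np.arctan2(e[:,1],e[:,0])))
for n,p,l in(("scene",S,[((166,302)),(238,247),(126,240),(222,343),(194,208),(438,198)]),("side",D,[(342,170),(361,221),(300,188),(436,228),(296,396),(420,178)])):
    pr(n,[onz(p,q,.02)[:2] for q in l])
E
```

```text
tin scene lid R,L? back [[0.4307, -0.4308], [0.4172, -0.3505], [0.4434, -0.3482], [0.4562, -0.4269]]
 mean [0.4369, -0.3891]
 edge [0.0814, 0.0263, 0.0797, 0.0258]
 ang [-80.4705, -174.8722, 99.2688, 8.8017]
tin side [[0.4248, -0.4317], [0.4111, -0.3515], [0.4365, -0.3453], [0.4512, -0.4235]]
 mean [0.4309, -0.388]
 edge [0.0813, 0.0261, 0.0795, 0.0276]
 ang [-80.2727, -166.4166, 100.6875, 17.1417]
con scene [[0.6001, -0.1191], [0.585, 0.1582], [0.7965, 0.1654], [0.8112, -0.1093]]
 mean [0.6982, 0.0238]
 edge [0.2777, 0.2116, 0.2752, 0.2113]
 ang [-86.8712, -178.0386, 93.0712, 2.6568]
con side [[0.5917, -0.1147], [0.5753, 0.1587], [0.7872, 0.1736], [0.8067, -0.104]]
 mean [0.6902, 0.0284]
 edge [0.2739, 0.2124, 0.2783, 0.2152]
 ang [-86.562, -175.98, 94.0093, 2.8313]
btn [[0.6076, 0.1367], [0.6017, 0.1414]]
scene [[0.5992, -0.4395], [0.4678, -0.2457], [0.3533, -0.5034], [0.7507, -0.3486], [0.2717, -0.3191], [0.4381, 0.3381]]
side [[0.6102, -0.4448], [0.476, -0.2527], [0.7055, -0.3148], [0.257, -0.3101], [0.4329, 0.3371], [0.36, -0.5039]]
```

Tin: (0.434, -0.389), lid normal towards the robot, yaw about 9.6°, edges 81 × 27 mm against 84 × 30. Console: about (0.694, 0.026), yaw about 3°. Both views agree within 8 mm. I'll travel to in front of the lid with the fingers shut, turning tool y onto the tin's tipping direction.

Careful with the scale: shifts go in shares of 50 mm and turns go in shares of 120 degrees. That gives: 0.0362 m is 0.724, -0.0265 m is -0.53.

{"method": "advance", "body": {
  "deltas": [
    [[0.724, -0.53, 0], [0, 0, 0]],
    [[0.724, -0.53, 0], [0, 0, 0]],
    [[0.724, -0.53, 0], [0, 0, 0]],
    [[0.724, -0.53, 0], [0, 0, 0]],
    [[0.724, -0.53, 0], [0, 0, 0]]
  ],
  "finger_gap": 0,
  "force": 10
}}

```text
t: 0.6
tcp_pos: [0.3287, -0.4668, 0.2053]
tcp_rot: [0.99, 0.144, -0.0, -0.0]
force: [0.5, -0.7, -0.5]
opening: 0.0575
grip_force: 0.0
```

{"method": "advance", "body": {
  "deltas": [
    [[0.724, -0.53, 0], [0, 0, 0]],
    [[0.724, -0.53, 0], [0, 0, 0]],
    [[0, 0, 0], [0, 0, -0.0692]],
    [[0, 0, 0], [0, 0, -0.0692]],
    [[0, 0, 0], [0, 0, -0.0692]]
  ]
}}

```text
t: 1.1
tcp_pos: [0.3825, -0.3965, 0.2053]
tcp_rot: [0.934, 0.357, -0.0, -0.0]
force: [0.2, -0.1, -0.3]
opening: 0.0174
grip_force: 0.0
```

{"method": "advance", "body": {
  "deltas": [
    [[0, 0, 0], [0, 0, -0.0692]],
    [[0, 0, 0], [0, 0, -0.0692]],
    [[0, 0, 0], [0, 0, -0.0692]],
    [[0, 0, 0], [0, 0, -0.0692]],
    [[0, 0, 0], [0, 0, -0.0692]]
  ]
}}

```text
t: 1.6
tcp_pos: [0.3821, -0.3969, 0.2052]
tcp_rot: [0.747, 0.665, -0.0, -0.0]
force: [-0.4, -0.2, -0.7]
opening: 0.0008
grip_force: 0.0
```

{"method": "advance", "body": {
  "deltas": [
    [[0, 0, 0], [0, 0, -0.0692]],
    [[0, 0, 0], [0, 0, -0.0692]],
    [[0, 0, 0], [0, 0, 0]]
  ]
}}

```text
t: 1.9
tcp_pos: [0.3821, -0.397, 0.2053]
tcp_rot: [0.644, 0.765, 0.0, -0.0]
force: [-0.4, -0.3, -0.0]
opening: 0.0003
grip_force: 0.0
```

```bash
python3 - <<'E'
from h import *
s=state();m=R.from_quat(s["tcp_rot"]).as_matrix();print(m.round(3).tolist(),s["qpos"].round(2) if hasattr(s["qpos"],'round') else s["qpos"]);print(totool(np.array([.382,-.397,.047])-s["tcp_pos"]).round(4))
p=camera_params("wrist");im=snapshot("wrist");cv2.imwrite("pics/w1.png",im[...,::-1]);np.save("w1.npy",np.r_[np.array(p["pose"]),np.c_[np.array(p["camera_matrix"]),np.zeros(3)]])
E
```

```text
[[-0.17, 0.985, -0.0], [0.985, 0.17, 0.0], [0.0, -0.0, -1.0]] [ 0.91  0.24 -0.26  1.87  0.07  1.04  0.79]
[-1.000e-04 -1.000e-04  1.583e-01]
```

View pics/w1.png

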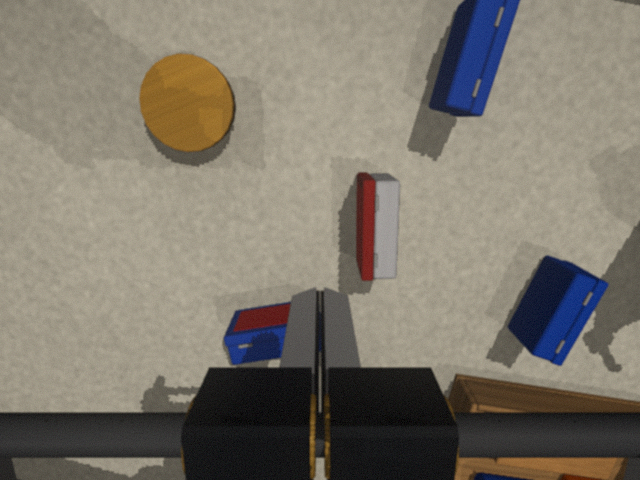

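Wrist view: the tin's top face spans (360,175)–(398,278), nearly parallel to the image rows and columns, so the tool is aligned. Checking its position against this calibration.

```bash
python3 - <<'E'
from h import *
d=np.load("w1.npy");p=dict(pose=d[:4],camera_matrix=d[4:,:3])
P=np.array([onz(p,q,.056)[:2] for q in((362,175),(399,180),(396,278),(362,279))]);print(P.round(4),P.mean(0))
e=P-np.roll(P,-1,0);print(np.hypot(*e.T),np.degrees(np.arctan2(e[:,1],e[:,0])))
E
```

```text
[[ 0.4067 -0.3506]
 [ 0.4358 -0.3495]
 [ 0.4513 -0.4292]
 [ 0.4237 -0.4349]] [ 0.42935795 -0.3910218 ]
[0.02912107 0.08123353 0.02824313 0.08599592] [-177.81890048  101.06051316   11.5996568   -78.58623901]
```

In the tool's units: 0.04 m is 0.8, 0.036 m is 0.72.

{"method": "advance", "body": {
  "deltas": [
    [[0, 0, 0.8], [0, 0, 0]],
    [[0, 0, 0.8], [0, 0, 0]],
    [[0, 0, 0.8], [0, 0, 0]],
    [[0, 0, 0.72], [0, 0, 0]],
    [[0, 0, 0], [0, 0, 0]]
  ]
}}

```text
t: 2.45
tcp_pos: [0.3802, -0.395, 0.0456]
tcp_rot: [0.647, 0.763, 0.0, -0.003]
force: [0.1, -0.3, -0.4]
opening: 0.0001
grip_force: 0.0
```

{"method": "advance", "body": {
  "deltas": [
    [[0, 0.16, 0], [0, 0, 0]],
    [[0, 0.16, 0], [0, 0, 0]],
    [[0, 0.16, 0], [0, 0, 0]],
    [[0, 0.16, 0], [0, 0, 0]],
    [[0, 0.16, 0], [0, 0, 0]]
  ]
}}

```text
t: 2.95
tcp_pos: [0.4212, -0.392, 0.0543]
tcp_rot: [0.646, 0.763, -0.002, 0.0]
force: [-33.8, 18.8, 107.2]
opening: 0.0003
grip_force: 48.0
```

{"method": "advance", "body": {
  "deltas": [
    [[0, 0.12, 0], [0, 0, 0]],
    [[0, 0.12, 0], [0, 0, 0]],
    [[0, 0.12, 0], [0, 0, 0]],
    [[0, 0.12, 0], [0, 0, 0]],
    [[0, 0, 0], [0, 0, 0]]
  ]
}}

```text
t: 3.45
tcp_pos: [0.4466, -0.3859, 0.0496]
tcp_rot: [0.645, 0.764, 0.0, 0.0]
force: [0.2, -0.1, -0.3]
opening: 0.0005
grip_force: 0.0
```

```bash
python3 - <<'E'
from h import *
p=camera_params("wrist");im=snapshot("wrist");cv2.imwrite("pics/w2.png",im[...,::-1])
cv2.imwrite("pics/w2s.png",cv2.resize(snapshot("side")[140:240,330:450,::-1],None,fx=4,fy=4))
E
```

```text
(no output)
```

View pics/w2s.png

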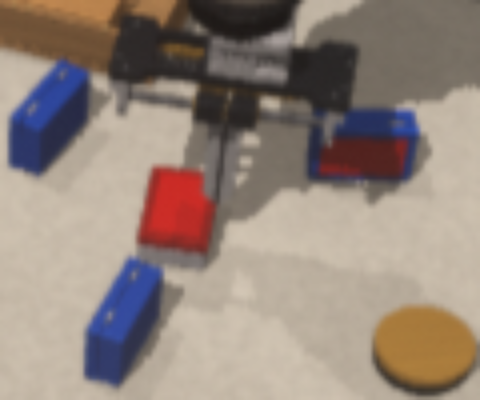

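The side view shows the tin lying flat, red lid up, at about (178,212) in the crop. The force peaked at 107 N during the push, so I'll be gentler from here. Now up and over to the button at about (0.604, 0.139).

In the tool's units: -0.05 m is -1, -0.03 m is -0.6.

{"method": "advance", "body": {
  "deltas": [
    [[0, -0.2, -0.6], [0, 0, 0]],
    [[0, 0, -1], [0, 0, 0]],
    [[0, 0, -1], [0, 0, 0]],
    [[0, 0.2, -0.6], [0, 0, 0]]
  ]
}}

```text
t: 3.95
tcp_pos: [0.4448, -0.3875, 0.2132]
tcp_rot: [0.646, 0.763, -0.0, 0.001]
force: [0.6, -0.7, -0.7]
opening: 0.0004
grip_force: 0.0
```

{"method": "advance", "body": {
  "deltas": [
    [[0.816, 0.406, 0], [0, 0, 0]],
    [[0.816, 0.406, 0], [0, 0, 0]],
    [[0.816, 0.406, 0], [0, 0, 0]],
    [[0.816, 0.406, 0], [0, 0, 0]],
    [[0.816, 0.406, 0], [0, 0, 0]]
  ]
}}

```text
t: 4.45
tcp_pos: [0.5112, -0.1668, 0.2094]
tcp_rot: [0.646, 0.764, -0.0, -0.0]
force: [0.2, -1.5, 0.3]
opening: 0.0005
grip_force: 0.0
```

{"method": "advance", "body": {
  "deltas": [
    [[0.816, 0.406, 0], [0, 0, 0]],
    [[0.816, 0.406, 0], [0, 0, 0]],
    [[0.816, 0.406, 0], [0, 0, 0]],
    [[0.816, 0.406, 0], [0, 0, 0]],
    [[0.816, 0.406, 0], [0, 0, 0]]
  ]
}}

```text
t: 4.95
tcp_pos: [0.5774, 0.0512, 0.2094]
tcp_rot: [0.646, 0.764, -0.0, -0.0]
force: [1.5, -1.5, 0.7]
opening: 0.0005
grip_force: 0.0
```

{"method": "advance", "body": {
  "deltas": [
    [[0.816, 0.406, 0], [0, 0, 0]],
    [[0.816, 0.406, 0], [0, 0, 0]],
    [[0, 0, 0], [0, 0, 0.0568]],
    [[0, 0, 0], [0, 0, 0]],
    [[0, 0, 0], [0, 0, 0]]
  ]
}}

```text
t: 5.45
tcp_pos: [0.6036, 0.136, 0.2092]
tcp_rot: [0.689, 0.725, -0.0, 0.0]
force: [-0.4, -0.3, 0.2]
opening: 0.0008
grip_force: 0.0
```

```bash
python3 - <<'E'
from h import *
s=state();print(s["qpos"].round(2))
print(totool(np.array([.604,.139,.105])-s["tcp_pos"]).round(4))
E
```

```text
[ 0.07  0.37 -0.5   1.71  0.2   1.11 -0.45]
[0.0031 0.0006 0.1042]
```

In the tool's units: 0.035 m is 0.7, 0.034 m is 0.68.

{"method": "advance", "body": {
  "deltas": [
    [[0.06, 0, 0.7], [0, 0, 0]],
    [[0, 0, 0.7], [0, 0, 0]],
    [[0, 0, 0.68], [0, 0, 0]],
    [[0, 0, 0], [0, 0, 0]],
    [[0, 0, 0], [0, 0, 0]]
  ]
}}

```text
t: 5.95
tcp_pos: [0.6037, 0.1391, 0.1062]
tcp_rot: [0.69, 0.724, -0.0, -0.0]
force: [0.4, -0.4, 0.7]
opening: 0.0006
grip_force: 0.0
```

{"method": "advance", "body": {
  "deltas": [
    [[0, 0, 0.08], [0, 0, 0]],
    [[0, 0, 0.08], [0, 0, 0]],
    [[0, 0, 0.08], [0, 0, 0]],
    [[0, 0, 0.06], [0, 0, 0]],
    [[0, 0, 0.04], [0, 0, 0]]
  ]
}}

```text
t: 6.45
tcp_pos: [0.6039, 0.1401, 0.0887]
tcp_rot: [0.69, 0.724, 0.0, 0.0]
force: [0.2, -0.9, 4.2]
opening: 0.0007
grip_force: 2.0
```

{"method": "advance", "body": {
  "deltas": [
    [[0, 0, 0], [0, 0, 0]],
    [[0, 0, 0], [0, 0, 0]],
    [[0, 0, -0.6], [0, 0, 0]],
    [[0, 0, -1], [0, 0, 0]],
    [[0, 0, -0.6], [0, 0, 0]]
  ]
}}

```text
t: 6.95
tcp_pos: [0.6037, 0.1406, 0.2014]
tcp_rot: [0.689, 0.724, 0.001, 0.0]
force: [-0.1, -0.5, 1.0]
opening: 0.0003
grip_force: 0.0
```

```bash
python3 - <<'E'
from h import *
cv2.imwrite("pics/side2.png",snapshot("side")[...,::-1]);cv2.imwrite("pics/scene2.png",snapshot("scene")[...,::-1])
E
```

```text
(no output)
```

View pics/side2.png

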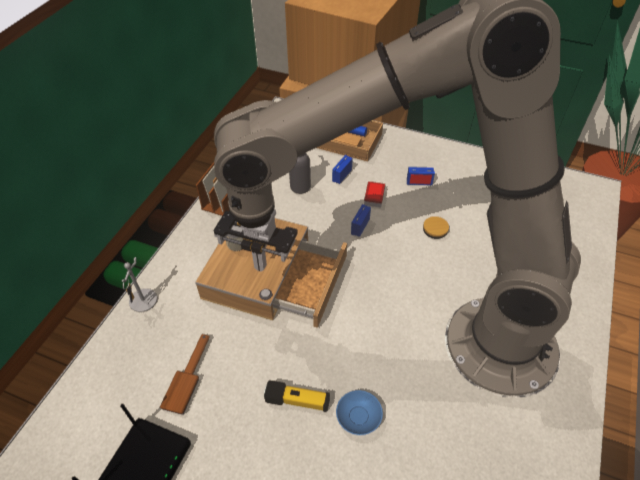

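The drawer is out: its face runs from (345,245) to (318,322), and the interior is clear. The red tin lid is at (375,192). Measuring the lid by its red mask in both views.

```bash
python3 - <<'E'
from h import *
for n,roi in(("side",(360,175,30,35)),("scene",(150,225,60,45))):
    im=snapshot(n);p=camera_params(n);x,y,w,h=roi
    hs=cv2.cvtColor(im,cv2.COLOR_RGB2HSV);m=(((hs[...,0]<8)|(hs[...,0]>172))&(hs[...,1]>130)&(hs[...,2]>60)).astype(np.uint8)
    k=np.zeros_like(m);k[y:y+h,x:x+w]=1;m&=k
    c=max(cv2.findContours(m,0,1)[0],key=cv2.contourArea)
    W=np.array([onz(p,q[0]+0.,.03)[:2] for q in c],np.float32)
    print(n,cv2.contourArea(c),cv2.boundingRect(c),cv2.minAreaRect(W*1000))
s=state();print(s["t"],s["tcp_pos"].round(4))
E
```

```text
side 287.0 (365, 182, 20, 20) ((475.78106689453125, -379.1328125), (54.69174575805664, 84.04190826416016), 10.505544662475586)
scene 510.0 (164, 247, 39, 23) ((480.10369873046875, -382.6928405761719), (58.95087814331055, 81.98194122314453), 8.33726978302002)
7.15 [0.6035 0.1401 0.1987]
```

In the tool's units: -0.0429 m is -0.858, -0.0126 m is -0.252.

{"method": "advance", "body": {
  "deltas": [
    [[-0.858, -0.252, 0], [0, 0, 0]],
    [[-0.858, -0.252, 0], [0, 0, 0]],
    [[-0.858, -0.252, 0], [0, 0, 0]],
    [[-0.858, -0.252, 0], [0, 0, 0]],
    [[-0.858, -0.252, 0], [0, 0, 0]]
  ],
  "finger_gap": 0.085,
  "force": 15
}}

```text
t: 7.65
tcp_pos: [0.5495, -0.0788, 0.1969]
tcp_rot: [0.69, 0.724, -0.001, -0.001]
force: [0.6, -0.9, 0.0]
opening: 0.037
grip_force: 0.0
```

{"method": "advance", "body": {
  "deltas": [
    [[-0.858, -0.252, 0], [0, 0, 0]],
    [[-0.858, -0.252, 0], [0, 0, 0]],
    [[-0.858, -0.252, 0], [0, 0, 0]],
    [[-0.858, -0.252, 0], [0, 0, 0]],
    [[-0.858, -0.252, 0], [0, 0, 0]]
  ]
}}

```text
t: 8.15
tcp_pos: [0.4971, -0.2959, 0.1969]
tcp_rot: [0.69, 0.724, -0.0, -0.001]
force: [0.9, 0.4, -0.1]
opening: 0.077
grip_force: 0.0
```

{"method": "advance", "body": {
  "deltas": [
    [[-0.858, -0.252, 0], [0, 0, 0]],
    [[-0.858, -0.252, 0], [0, 0, 0]],
    [[0, 0, 0], [0, 0, -0.0568]],
    [[0, 0, 0], [0, 0, 0]],
    [[0, 0, 0], [0, 0, 0]]
  ]
}}

```text
t: 8.65
tcp_pos: [0.4776, -0.3803, 0.1973]
tcp_rot: [0.646, 0.763, 0.0, -0.001]
force: [-0.5, 1.6, 0.3]
opening: 0.0848
grip_force: 0.0
```

```bash
python3 - <<'E'
from h import *
p=camera_params("wrist");im=snapshot("wrist");cv2.imwrite("pics/w3.png",im[...,::-1])
hs=cv2.cvtColor(im,cv2.COLOR_RGB2HSV);m=(((hs[...,0]<8)|(hs[...,0]>172))&(hs[...,1]>130)&(hs[...,2]>60)).astype(np.uint8)
s=state()
for c in sorted(cv2.findContours(m,0,1)[0],key=cv2.contourArea)[-3:]:
    W=np.array([onz(p,q[0]+0.,.03)[:2] for q in c],np.float32)
    print(cv2.contourArea(c),cv2.boundingRect(c),cv2.minAreaRect(W*1000))
m=R.from_quat(s["tcp_rot"]).as_matrix();print(s["tcp_pos"],m.round(3).tolist(),totool(np.array([.478,-.381,.006])-s["tcp_pos"]).round(4))
E
```

```text
765.0 (121, 309, 63, 28) ((342.34747314453125, -497.590576171875), (62.91126251220703, 16.479583740234375), 19.666545867919922)
6134.5 (282, 176, 67, 97) ((473.957763671875, -383.96026611328125), (55.16981887817383, 83.62984466552734), 10.243666648864746)
[ 0.4778893  -0.38016479  0.19765867] [[-0.166, 0.986, -0.001], [0.986, 0.166, 0.001], [0.001, -0.001, -1.0]] [-1.100e-03  1.000e-04  1.917e-01]
```

View pics/w3.png

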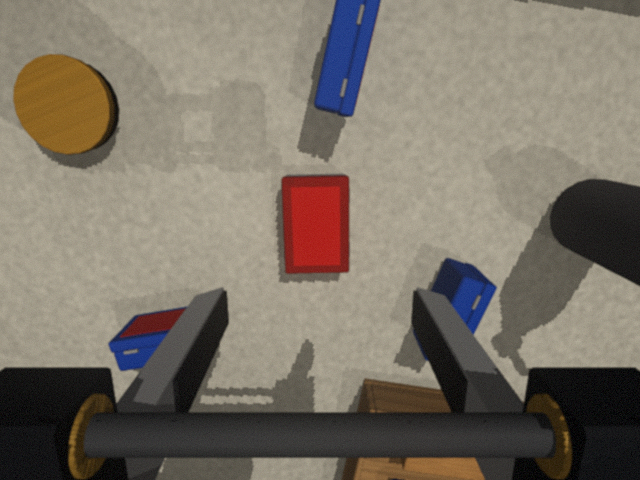

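The wrist view shows the tin's lid at (282–349, 176–273), centred between the fingers and square to them. Descending to grip.

In the tool's units: 0.045 m is 0.9, -0.002 m is -0.04.

{"method": "advance", "body": {
  "deltas": [
    [[-0.04, -0.04, 0.9], [0, 0, 0]],
    [[0, 0, 0.9], [0, 0, 0]],
    [[0, 0, 0.9], [0, 0, 0]],
    [[0, 0, 0.6], [0, 0, 0]],
    [[0, 0, 0.3], [0, 0, 0]]
  ]
}}

```text
t: 9.2
tcp_pos: [0.4753, -0.3817, 0.0157]
tcp_rot: [0.645, 0.764, 0.0, -0.002]
force: [0.9, -0.0, 0.5]
opening: 0.0854
grip_force: 0.0
```

{"method": "advance", "body": {
  "deltas": [
    [[0, 0, 0.16], [0, 0, 0]],
    [[0, 0, 0], [0, 0, 0]],
    [[0, 0, 0], [0, 0, 0]]
  ]
}}

```text
t: 9.5
tcp_pos: [0.477, -0.3842, 0.0119]
tcp_rot: [0.645, 0.764, 0.0, 0.001]
force: [-0.2, -0.2, 1.3]
opening: 0.0852
grip_force: 0.0
```

{"method": "advance", "body": {
  "deltas": [
    [[0, 0, 0], [0, 0, 0]],
    [[0, 0, 0], [0, 0, 0]],
    [[0, 0, 0], [0, 0, 0]],
    [[0, 0, 0], [0, 0, 0]],
    [[0, 0, 0], [0, 0, 0]]
  ],
  "finger_gap": 0.03,
  "force": 15
}}

```text
t: 10.0
tcp_pos: [0.4761, -0.384, 0.0108]
tcp_rot: [0.645, 0.764, -0.0, 0.0]
force: [-1.7, 0.9, 5.8]
opening: 0.0563
grip_force: 15.0
```

Gripped at 56 mm, matching the tin's width. Lifting, then a look at the drawer.

In the tool's units: -0.05 m is -1, -0.04 m is -0.8.

{"method": "advance", "body": {
  "deltas": [
    [[0, 0, 0], [0, 0, 0]],
    [[0, 0, -0.4], [0, 0, 0]],
    [[0, 0, -0.8], [0, 0, 0]],
    [[0, 0, -1], [0, 0, 0]],
    [[0, 0, -1], [0, 0, 0]]
  ],
  "force": 25
}}

```text
t: 10.5
tcp_pos: [0.4756, -0.3833, 0.1718]
tcp_rot: [0.645, 0.764, 0.0, -0.001]
force: [0.8, -1.0, -2.1]
opening: 0.0559
grip_force: 25.0
```

```bash
python3 - <<'E'
from h import *
s=state();print(s["opening"],s["grip_force"])
D=camera_params("side");S=camera_params("scene")
a=snapshot("side")
for n in((.691,.026,3.),):
    x,y,t=n;t=np.radians(t);
    g=lambda lx,ly,z:np.array([x+lx*np.cos(t)-ly*np.sin(t),y+lx*np.sin(t)+ly*np.cos(t),z])
    a=np.ascontiguousarray(cv2.resize(a[200:350,180:380,::-1],None,fx=4,fy=4))
    for q in((-.255,.128,.07),(-.255,-.128,.07),(-.242,.103,.055),(-.242,-.103,.055),(-.104,.14,.084),(-.104,-.14,.084),(-.173,0,.017)):
        u=proj(D,g(*q));cv2.circle(a,tuple(int(v) for v in (u-[180,200])*4+2),4,(255,0,255),1)
    print(g(-.173,0,0),proj(S,g(-.173,0,.017)))
cv2.imwrite("pics/dr.png",a)
E
```

```text
0.05594378300568831 24.975710213184357
[0.51823709 0.01694588 0.        ] [343.76585563 238.90260335]
```

View pics/dr.png

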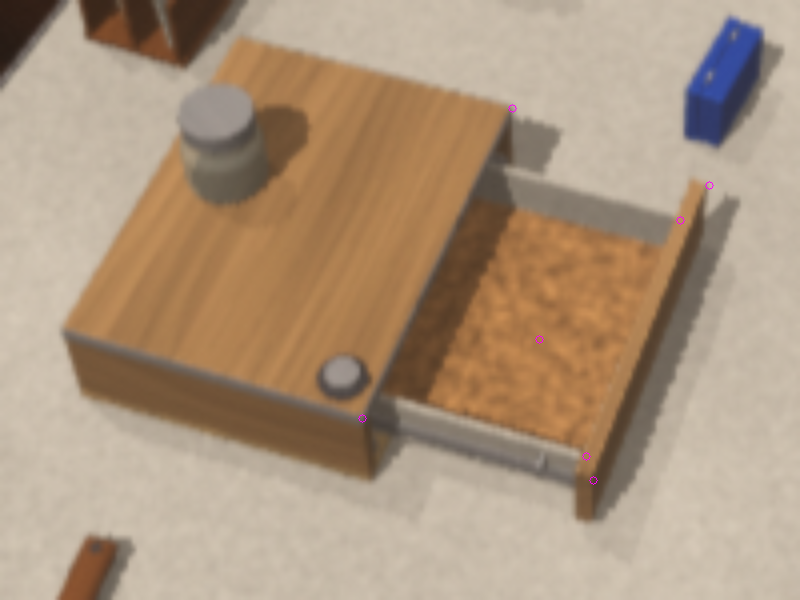

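The drawn points land within about 5 mm of the real drawer corners: face at (700,185)–(590,480), interior empty. So the bay at (0.518, 0.017) holds, with about 25 mm of slack. Carrying the tin over.

In the tool's units: 0.0352 m is 0.704, 0.0098 m is 0.196.

{"method": "advance", "body": {
  "deltas": [
    [[0.352, 0.098, 0], [0, 0, 0]],
    [[0.704, 0.196, 0], [0, 0, 0]],
    [[0.704, 0.196, 0], [0, 0, 0]],
    [[0.704, 0.196, 0], [0, 0, 0]],
    [[0.704, 0.196, 0], [0, 0, 0]]
  ]
}}

```text
t: 11.05
tcp_pos: [0.4925, -0.2181, 0.1695]
tcp_rot: [0.645, 0.764, -0.0, -0.001]
force: [0.3, 0.5, -1.4]
opening: 0.0558
grip_force: 25.0
```

{"method": "advance", "body": {
  "deltas": [
    [[0.704, 0.196, 0], [0, 0, 0]],
    [[0.704, 0.196, 0], [0, 0, 0]],
    [[0.704, 0.196, 0], [0, 0, 0]],
    [[0.704, 0.196, 0], [0, 0, 0]],
    [[0.704, 0.196, 0], [0, 0, 0]]
  ]
}}

```text
t: 11.55
tcp_pos: [0.5112, -0.0365, 0.1696]
tcp_rot: [0.645, 0.764, -0.0, -0.001]
force: [1.0, -0.5, -1.0]
opening: 0.0561
grip_force: 25.0
```

{"method": "advance", "body": {
  "deltas": [
    [[0.704, 0.196, 0], [0, 0, 0]],
    [[0.352, 0.098, 0], [0, 0, 0]],
    [[0, 0, 0], [0, 0, 0.0549]],
    [[0, 0, 0], [0, 0, 0]],
    [[0, 0, 0], [0, 0, 0]]
  ]
}}

```text
t: 12.05
tcp_pos: [0.5171, 0.0159, 0.1699]
tcp_rot: [0.687, 0.727, -0.0, -0.0]
force: [0.8, -0.6, -0.4]
opening: 0.0558
grip_force: 25.0
```

```bash
python3 - <<'E'
from h import *
s=state();print(s["opening"],R.from_quat(s["tcp_rot"]).as_matrix().round(3).tolist(),totool(np.array([.518,.017,.029])-s["tcp_pos"]).round(4))
E
```

```text
0.05579536899551305 [[-0.056, 0.998, -0.001], [0.998, 0.056, -0.0], [-0.0, -0.001, -1.0]] [0.001  0.0011 0.1409]
```

In the tool's units: 0.03 m is 0.6, 0.025 m is 0.5.

{"method": "advance", "body": {
  "deltas": [
    [[0.02, 0.02, 0.4], [0, 0, 0]],
    [[0, 0, 0.6], [0, 0, 0]],
    [[0, 0, 0.6], [0, 0, 0]],
    [[0, 0, 0.5], [0, 0, 0]],
    [[0, 0, 0.3], [0, 0, 0]]
  ]
}}

```text
t: 12.55
tcp_pos: [0.5175, 0.0165, 0.0485]
tcp_rot: [0.688, 0.726, -0.001, -0.001]
force: [-0.4, 0.1, -0.4]
opening: 0.0557
grip_force: 25.0
```

{"method": "advance", "body": {
  "deltas": [
    [[0, 0, 0.2], [0, 0, 0]],
    [[0, 0, 0.1], [0, 0, 0]],
    [[0, 0, 0], [0, 0, 0]],
    [[0, 0, 0], [0, 0, 0]]
  ]
}}

```text
t: 12.95
tcp_pos: [0.5192, 0.0171, 0.0363]
tcp_rot: [0.688, 0.726, 0.0, 0.0]
force: [0.7, -0.5, -0.7]
opening: 0.0552
grip_force: 25.0
```

{"method": "advance", "body": {
  "deltas": [
    [[0, 0, 0.04], [0, 0, 0]],
    [[0, 0, 0.04], [0, 0, 0]],
    [[0, 0, 0.04], [0, 0, 0]],
    [[0, 0, 0], [0, 0, 0]]
  ]
}}

```text
t: 13.35
tcp_pos: [0.5185, 0.017, 0.0293]
tcp_rot: [0.688, 0.726, -0.0, -0.0]
force: [-0.5, 0.0, -1.3]
opening: 0.0556
grip_force: 25.0
```

In the tool's units: 0.001 m is 0.02.

{"method": "advance", "body": {
  "deltas": [
    [[0, 0, 0.02], [0, 0, 0]],
    [[0, 0, 0.02], [0, 0, 0]],
    [[0, 0, 0], [0, 0, 0]]
  ]
}}

```text
t: 13.65
tcp_pos: [0.5189, 0.0171, 0.0277]
tcp_rot: [0.688, 0.726, 0.0, 0.0]
force: [-0.9, -0.7, 4.8]
opening: 0.056
grip_force: 25.0
```

{"method": "advance", "body": {
  "deltas": [
    [[0, 0, 0], [0, 0, 0]],
    [[0, 0, 0], [0, 0, 0]],
    [[0, 0, 0], [0, 0, 0]],
    [[0, 0, 0], [0, 0, 0]]
  ],
  "finger_gap": 0.075
}}

```text
t: 14.05
tcp_pos: [0.5186, 0.017, 0.0275]
tcp_rot: [0.688, 0.726, 0.0, -0.0]
force: [0.1, 0.5, 0.5]
opening: 0.075
grip_force: 0.0
```

{"method": "advance", "body": {
  "deltas": [
    [[0, 0, -0.2], [0, 0, 0]],
    [[0, 0, -0.6], [0, 0, 0]],
    [[0, 0, -1], [0, 0, 0]],
    [[0, 0, -1], [0, 0, 0]],
    [[0, 0, 0], [0, 0, 0]]
  ]
}}

```text
t: 14.55
tcp_pos: [0.5217, 0.0177, 0.1743]
tcp_rot: [0.688, 0.726, 0.003, 0.003]
force: [0.8, -1.2, -0.7]
opening: 0.0752
grip_force: 0.0
```

```bash
python3 - <<'E'
from h import *
o=[cv2.resize(snapshot("side")[200:350,180:380,::-1],None,fx=2.8,fy=2.8)[:,:400],cv2.resize(snapshot("wrist")[...,::-1],(400,300))]
h=max(i.shape[0] for i in o);cv2.imwrite("pics/rel.png",np.hstack([cv2.copyMakeBorder(i,0,h-i.shape[0],0,0,0) for i in o]))
E
```

```text
(no output)
```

View pics/rel.png

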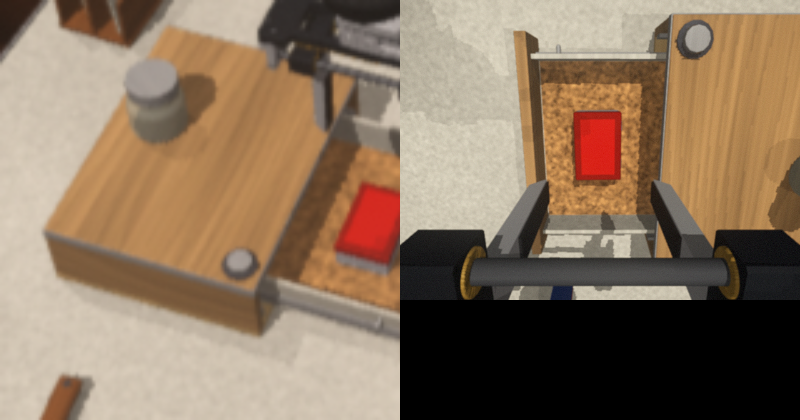

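The tin lies flat in the drawer, lid up: side view (368,222), wrist view (597,145), well inside the walls. The face's centre is too near the base for a tool-down push, so I'll push at its right part (local y = -0.1), about 0.43 m from the base axis.

In the tool's units: -0.0275 m is -0.55, -0.0255 m is -0.51.

{"method": "advance", "body": {
  "deltas": [
    [[-0.51, -0.55, 0], [0, 0, 0]],
    [[-0.51, -0.55, 0], [0, 0, 0]],
    [[-0.51, -0.55, 0], [0, 0, 0]],
    [[-0.51, -0.55, 0], [0, 0, 0]],
    [[0, 0, 0], [0, 0, 0]]
  ],
  "finger_gap": 0,
  "force": 10
}}

```text
t: 15.15
tcp_pos: [0.4102, -0.0936, 0.1663]
tcp_rot: [0.69, 0.724, -0.001, -0.001]
force: [0.2, -0.1, 0.9]
opening: 0.0384
grip_force: 0.0
```

{"method": "advance", "body": {
  "deltas": [
    [[0, 0, 0], [0, 0, 0]],
    [[0, 0, 0], [0, 0, 0]]
  ]
}}

```text
t: 15.35
tcp_pos: [0.4144, -0.09, 0.1671]
tcp_rot: [0.688, 0.726, -0.0, -0.0]
force: [-0.0, -0.2, 1.2]
opening: 0.0224
grip_force: 0.0
```

```bash
python3 - <<'E'
from h import *
s=state();print(s["opening"],s["qpos"].round(2),totool(np.array([.418,-.09,.042])-s["tcp_pos"]).round(4))
E
```

```text
0.022357863262334667 [ 0.5   0.08 -0.45  2.16  0.04  0.91  0.07] [-0.0002  0.0037  0.1251]
```

In the tool's units: 0.03 m is 0.6.

{"method": "advance", "body": {
  "deltas": [
    [[0, 0, 0], [0, 0, 0]],
    [[0, 0, 0], [0, 0, 0]],
    [[0, 0, 0], [0, 0, 0]],
    [[0, 0, 0.6], [0, 0, 0]],
    [[0, 0, 0.6], [0, 0, 0]]
  ]
}}

```text
t: 15.85
tcp_pos: [0.415, -0.0906, 0.1073]
tcp_rot: [0.688, 0.726, 0.001, 0.001]
force: [0.1, -0.1, -1.2]
opening: 0.0004
grip_force: 0.0
```

{"method": "advance", "body": {
  "deltas": [
    [[0, 0, 0.6], [0, 0, 0]],
    [[0, 0, 0.4], [0, 0, 0]],
    [[0, 0, 0.3], [0, 0, 0]],
    [[0, 0, 0], [0, 0, 0]]
  ]
}}

```text
t: 16.25
tcp_pos: [0.4131, -0.0901, 0.0409]
tcp_rot: [0.688, 0.726, -0.001, -0.001]
force: [0.2, -0.8, -0.3]
opening: 0.0007
grip_force: 0.0
```

In the tool's units: 0.012 m is 0.24, 0.01 m is 0.2.

{"method": "advance", "body": {
  "deltas": [
    [[0, 0.16, 0], [0, 0, 0]],
    [[0, 0.2, 0], [0, 0, 0]],
    [[0, 0.2, 0], [0, 0, 0]],
    [[0, 0.24, 0], [0, 0, 0]],
    [[0, 0.24, 0], [0, 0, 0]]
  ]
}}

```text
t: 16.75
tcp_pos: [0.4674, -0.0879, 0.0429]
tcp_rot: [0.688, 0.726, 0.0, 0.0]
force: [-3.2, -0.8, 3.3]
opening: 0.0003
grip_force: 1.8
```

{"method": "advance", "body": {
  "deltas": [
    [[0, 0.24, 0], [0, 0, 0]],
    [[0, 0.24, 0], [0, 0, 0]],
    [[0, 0.24, 0], [0, 0, 0]],
    [[0, 0.24, 0], [0, 0, 0]],
    [[0, 0.24, 0], [0, 0, 0]]
  ]
}}

```text
t: 17.25
tcp_pos: [0.5269, -0.0847, 0.0425]
tcp_rot: [0.688, 0.726, -0.0, -0.0]
force: [-4.2, -0.4, 4.0]
opening: 0.0005
grip_force: 2.4
```

{"method": "advance", "body": {
  "deltas": [
    [[0, 0.2, 0], [0, 0, 0]],
    [[0, 0.2, 0], [0, 0, 0]],
    [[0, 0.12, 0], [0, 0, 0]],
    [[0, 0.08, 0], [0, 0, 0]],
    [[0, 0, 0], [0, 0, 0]]
  ]
}}

```text
t: 17.75
tcp_pos: [0.5563, -0.0831, 0.0424]
tcp_rot: [0.688, 0.726, 0.0, -0.0]
force: [-3.0, -1.2, 1.7]
opening: 0.0007
grip_force: 1.6
```

In the tool's units: 0.004 m is 0.08, 0.003 m is 0.06.

{"method": "advance", "body": {
  "deltas": [
    [[0, 0.08, 0], [0, 0, 0]],
    [[0, 0.08, 0], [0, 0, 0]],
    [[0, 0.08, 0], [0, 0, 0]],
    [[0, 0.06, 0], [0, 0, 0]],
    [[0, 0, 0], [0, 0, 0]]
  ]
}}

```text
t: 18.25
tcp_pos: [0.5708, -0.0823, 0.0424]
tcp_rot: [0.688, 0.726, -0.0, -0.0]
force: [-1.8, -1.3, -2.2]
opening: 0.0002
grip_force: 1.2
```

{"method": "advance", "body": {
  "deltas": [
    [[0, 0.06, 0], [0, 0, 0]],
    [[0, 0.04, 0], [0, 0, 0]],
    [[0, 0, 0], [0, 0, 0]]
  ]
}}

```text
t: 18.55
tcp_pos: [0.5759, -0.0821, 0.0424]
tcp_rot: [0.688, 0.726, -0.0, -0.0]
force: [-4.5, -0.6, -1.6]
opening: 0.0008
grip_force: 1.8
```

In the tool's units: 0.002 m is 0.04.

{"method": "advance", "body": {
  "deltas": [
    [[0, 0.04, 0], [0, 0, 0]],
    [[0, 0.04, 0], [0, 0, 0]],
    [[0, 0, 0], [0, 0, 0]]
  ]
}}

```text
t: 18.85
tcp_pos: [0.5768, -0.0821, 0.0423]
tcp_rot: [0.688, 0.726, -0.002, -0.002]
force: [-24.1, -0.0, 18.2]
opening: 0.0001
grip_force: 12.0
```

{"method": "advance", "body": {
  "deltas": [
    [[0, 0.04, 0], [0, 0, 0]],
    [[0, 0.02, 0], [0, 0, 0]],
    [[0, 0, 0], [0, 0, 0]]
  ]
}}

```text
t: 19.15
tcp_pos: [0.5771, -0.0822, 0.0422]
tcp_rot: [0.688, 0.725, -0.004, -0.003]
force: [-41.2, 0.0, 34.7]
opening: 0.0004
grip_force: 20.9
```

Firmly on the stop. Backing off, then checking that it stayed latched.

In the tool's units: -0.04 m is -0.8, -0.03 m is -0.6.

{"method": "advance", "body": {
  "deltas": [
    [[0, -0.1, 0], [0, 0, 0]],
    [[0, -0.2, 0], [0, 0, 0]],
    [[0, -0.6, 0], [0, 0, 0]],
    [[0, -0.8, 0], [0, 0, 0]],
    [[0, 0, -0.8], [0, 0, 0]]
  ]
}}

```text
t: 19.65
tcp_pos: [0.4902, -0.0864, 0.0787]
tcp_rot: [0.688, 0.726, -0.003, -0.004]
force: [1.1, -0.9, 0.9]
opening: 0.0
grip_force: 0.0
```

{"method": "advance", "body": {
  "deltas": [
    [[0, 0, -1], [0, 0, 0]],
    [[0, 0, -1], [0, 0, 0]],
    [[0, 0, 0], [0, 0, 0]],
    [[0, 0, 0], [0, 0, 0]]
  ]
}}

```text
t: 20.05
tcp_pos: [0.499, -0.0864, 0.1839]
tcp_rot: [0.688, 0.725, 0.001, 0.002]
force: [0.2, 1.4, -0.5]
opening: 0.0006
grip_force: 0.0
```

```bash
python3 - <<'E'
from h import *
cv2.imwrite("pics/fin.png",snapshot("side")[...,::-1])
E
```

```text
(no output)
```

View pics/fin.png

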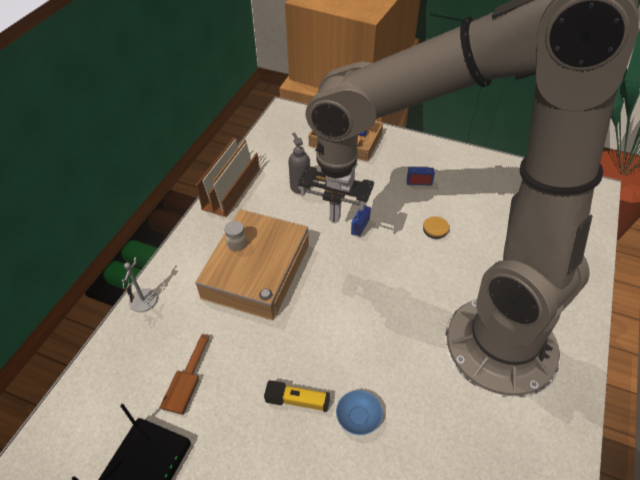

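The drawer is shut, with its face flush at (308,228)–(277,312). Everything else stands where it was, and the arm touches nothing.

```bash
python3 -c "
from workcell import hand_in
print(hand_in())"
```

```text
the job is handed in; nothing more can be done
None
```

I handed the job in at about 20 s: the tin was set down flat in the drawer with its red lid up, the drawer is pushed shut and stayed shut when I backed off, and nothing else looks moved; the push that tipped the tin reached 107 N on the wrist (limit 120 N), and no verdict was returned.

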